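# Fetch the lock cylinder from behind the workshop containers

## Task

The brass lock cylinder lies at the back of the timber caddy, hemmed in by three upright containers. First stand all three containers on the black rubber mat, leaving the lock cylinder where it is; with them all still there, lay the lock cylinder flat on the light wooden board, centred on its dark inlay and lengthwise along it. Then put every container back upright exactly where it stood in the caddy, so that the lock cylinder stays on the board and the mat is clear.

Things in the scene. Friction and masses are not known exactly. Their poses are not given: they have to be found in the camera images.
- caddy: Open plywood caddy, fixed, 156 (x) x 212 (y) mm, floor 6 mm thick. Origin: centre of underside; x points to its back. The containers stand in any order at about x=-40, y=-64, 0, 64 mm on ring marks. Front open; back rail 34 mm high (inner face x=73), short end cheeks 28 mm high. Fixed in the back corners: a loupe at (47,80), 33 mm high, and a toothed cutter at (45,-76), 9 mm high.
- mat: Flat black fluted rubber mat, fixed, 100 (x) x 190 (y) x 4 mm. Origin: centre of its underside; x across it, y along it. The containers fit on it in a row along y: the tall can at one end, 75 mm from the next one (room for a gripper beside it), the others 57 mm apart.
- board: Light wooden pinning board, fixed, 112 (x) x 84 (y) x 8 mm, with a flush dark rectangular inlay 80 (x) x 46 (y) mm in the middle. Origin: centre of its underside; x is its lengthwise direction. Beware: right of the work the key machine's lever grip (near x=0.40, y=-0.20 m) is 0.42 m high and a lamp head hangs over the machine; pass above 0.5 m, close to the robot.
- spray_can: Tall aerosol can in the caddy (not the one far off at the back left), 58 mm across (cap 56 mm), 217 mm high, about 0.25 kg, standing upright. Origin: centre of its underside, z up. Grip it round the cap at 185 mm. It stands in a gripper's way beside its neighbours: take it out first and put it back last.
- grease_tin: Short plain metal tin, 48 mm across (lid 50 mm), 88 mm high, about 0.18 kg, standing upright. Origin: centre of its underside, z up. Grip it across at about 62 mm above its underside.
- squeeze_bottle: Slim white bottle with a black cap, 42 mm across up to 88 mm, cap 26 mm across, 115 mm high in all, about 0.13 kg, standing upright. Origin: centre of its underside, z up. Grip the body at about 72 mm above its underside.
- lock_cylinder: Brass profile lock cylinder lying flat at the back of the caddy, along its row: 65 (x, its length) x 33 (y) x 17 (z) mm, about 0.21 kg. Origin: centre of its underside. Its near side is 5 to 20 mm behind the containers, and there are about 35 mm free behind it. Pinch it across its y, near the middle of its length. A steel-grey one elsewhere is not wanted.
Not all that is in view belongs to the job. Leave any orange look-alike of the squeeze_bottle alone.

How it is judged:
By the outcome, as a careful person would: the job done as asked, in the order asked, and still so for the second after the job is handed in, with the robot touching nothing.
It also fails if it takes over 136 s, if anything falls off the work surface, if the arm or the gripper's body presses on something with over 40 N, if the wrist force passes 120 N, or if a joint passes its speed limit or range.

## Robot

A 7-joint arm with a two-finger parallel gripper is mounted at the origin on a cart in front of the work surface, level with it; the furniture and walls round the work are solid. World frame = base frame: x ahead of the robot, y to its left, z up, the work surface at z = 0. Lengths are in mm, angles in degrees, forces in N, time in s.
With the tool pointing down it reaches from about 425 to 875 mm from the base axis. Payload 9.9 kg.
Tool frame: the origin (TCP) lies on the centre line of the jaws, within the pads' length; the fingertips stand 8 mm ahead of it and the grasp point (between the pads) lies 11 mm behind it (bot.tips_ahead is the distance from the TCP to the fingertips, in mm); z points along the fingers, y is the line along which they close (so a half turn about z gives the same grasp; the last joint's range is limited). The gripper opens to 85 mm and grips with 20 to 120 N. Pads are 22 mm wide; open, the fingers measure 114 mm over their backs; the gripper's body (76 mm by 85 mm) begins 54 mm behind the grasp point. The pads swing forward as they close: fully open they stand 13 mm farther back than shut.
Start: joints at [63.954, 32.985, 1.427, 82.34, -0.859, 64.687, -3.237], TCP at [244.598, -629.127, 239.289] pointing down, gripper open.
Joint ranges: [-157.87, 157.87], [-19.46, 123.44], [-87.15, 90], [11.01, 140.99], [-62.26, 242.26], [9.8, 113.94], [-161.44, 161.44]. Speed limits (degrees/s): [127.2, 127.2, 172.46, 172.46, 180, 180, 180].

## Interface

Orientations are given as a 3x3 rotation matrix whose columns are the frame's x, y, z axes.
In Python, from station import bot, vision gives the robot as it stands. Calls block until the motion is done:
- bot.movep(position, orientation): joint-space move of the TCP to a pose.
- bot.move_l(position, v=150, rotation=None, until_force=None): straight line of the TCP; rotation=None keeps the orientation; v is the mean speed in mm/s. With until_force (N) it stops when the force on the tool has changed by that much, and returns True; else False.
- bot.move_j(angles): joint-space move.
- bot.move_gripper(opening): finger opening in mm; the grip force is fixed at half the most; returns when the fingers have stopped.
- bot.hold(seconds).
- bot.ik(position, orientation): joint angles nearest the present ones, or None.
- vision.grab_frame(name): name is "scene" or "top" or "wrist"; returns (picture, depth): 400x640x3 uint8, red, green, blue; 400x640 float32, mm along the optical axis (not along the pixel's ray), 0 where there is no reading.
- vision.camera_params(name): a dict with "K" (3x3 intrinsics, pixels), "eye" and "orientation" of the camera in the world. Camera axes: x right, y down, z forward; pixel columns grow to the right and rows downward; lengths in mm; the calibration is good to about 2 mm. The wrist camera is an equidistant fisheye: a pixel r from the principal point sees the ray r / f radians off the axis. A picture is of the moment at which its call begins: read the wrist's pose just before it. camera_params takes no time and is no camera call; for the wrist camera it gives the pose at the moment of the call.
A pose or a line that the arm cannot do raises bot.MotionError and nothing moves.
- bot.job_done(): hands the job in; it is judged then, once.
Readings, each from a call of its own:
- bot.current_clock(): time.
- bot.current_qpos(): joint angles.
- bot.current_joint_vel(): joint speeds.
- bot.current_tau(): joint torques, N m.
- bot.current_position(): TCP position.
- bot.current_orientation(): TCP orientation.
- bot.current_ft_force(): force on the tool from outside, world axes, zero at the start.
- bot.current_torque(): the same for the moment, N m.
- bot.current_gripper_width(): finger opening in mm.
- bot.current_finger_force(): force on a finger pad.
Only numpy, scipy, OpenCV 4.12 (cv2) and the standard library are available. Lean on these libraries where they do the work, as an engineer would, in place of code of your own. Each camera call takes 0.05 s, during which the arm holds its last target. There are 200 camera calls.

## Working session

There is one attempt and no reset: what is moved stays moved. The work goes in short steps, each a Python script; the robot and the scene stay as the last script left them, time stands still between calls to the robot, and variables do not carry over. Pictures are saved under pics/ and viewed, at most 14 in all, crops included, and the job is handed in when it is done.

```bash
ls; mkdir -p pics; python3 - <<'E'
from station import bot, vision
import cv2, numpy as np
print(bot.current_clock())
for n in ("scene","top"):
    im,d=vision.grab_frame(n); cv2.imwrite(f"pics/{n}0.png",im[:,:,::-1]); np.save(f"pics/{n}0.npy",d)
    print(n,vision.camera_params(n))
print(vision.camera_params("wrist"), bot.current_orientation())
E
```

```text
pics
0.0
scene {'K': array([[475.37340201,   0.        , 312.81871775],
       [  0.        , 475.37340201, 198.82540504],
       [  0.        ,   0.        ,   1.        ]]), 'eye': array([ 97.3961512 , 960.25828772, 443.81280837]), 'orientation': array([[-0.84627366, -0.2233937 ,  0.48364878],
       [-0.53246403,  0.38433207, -0.75416902],
       [-0.01740513, -0.89575896, -0.44419922]])}
top {'K': array([[394.72859263,   0.        , 316.69114483],
       [  0.        , 394.72859263, 194.96400073],
       [  0.        ,   0.        ,   1.        ]]), 'eye': array([401.60679904, 265.43972779, 899.87697109]), 'orientation': array([[-0.0186574 , -0.98702531,  0.15947707],
       [-0.99982212,  0.01797788, -0.00570275],
       [ 0.0027617 , -0.1595551 , -0.98718516]])}
{'K': array([[309.70691629,   0.        , 324.80389106],
       [  0.        , 309.70691629, 197.95023919],
       [  0.        ,   0.        ,   1.        ]]), 'eye': array([ 311.16561549, -602.94354159,  374.65701823]), 'orientation': array([[ 0.36172009, -0.89428842, -0.2634517 ],
       [-0.93228507, -0.34751149, -0.10040074],
       [-0.00176527,  0.28192905, -0.95943363]])} [[ 9.31989960e-01  3.62483563e-01 -6.18142756e-04]
 [ 3.62484079e-01 -9.31988997e-01  1.34234698e-03]
 [-8.95235312e-05 -1.47512082e-03 -9.99998908e-01]]
```

View pics/top0.png

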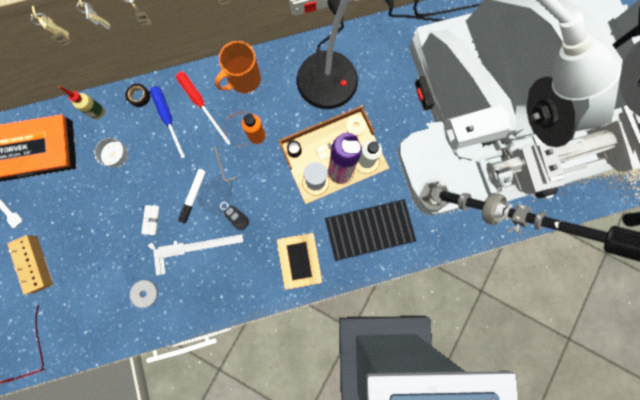

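View pics/scene0.png

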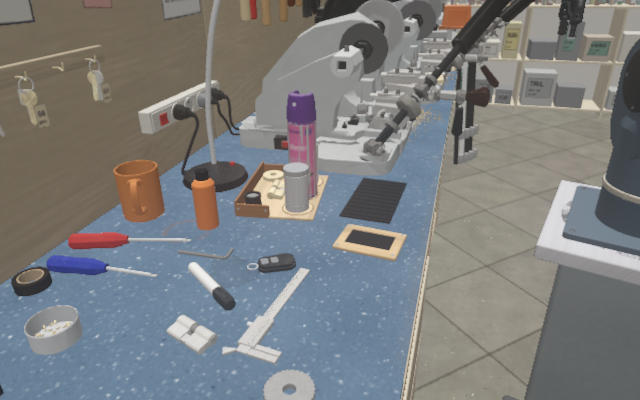

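Top view: caddy around (333,155) with tin (315,177), can (345,150) in the middle and bottle (370,155). The mat is at (370,230) and the board at (300,260). The caddy, mat and board are all turned by about 10–17°.

```bash
cat > h.py <<'E'
from station import bot, vision
import numpy as np, cv2
def ray(n,u,v,P=None):
    p=P or vision.camera_params(n); K=p["K"]; x=(u-K[0,2])/K[0,0]; y=(v-K[1,2])/K[1,1]
    if n=="wrist":
        r=np.hypot(x,y); s=np.sin(r)/r if r>1e-9 else 1; c=np.array([x*s,y*s,np.cos(r)])
    else: c=np.array([x,y,1.])
    return np.array(p["eye"]),np.array(p["orientation"])@c
def onz(n,u,v,z,P=None):
    e,d=ray(n,u,v,P); return e+d*(z-e[2])/d[2]
def tri(rays):
    A=np.zeros((3,3));b=np.zeros(3)
    for e,d in rays:
        d=d/np.linalg.norm(d);M=np.eye(3)-np.outer(d,d);A+=M;b+=M@e
    X=np.linalg.solve(A,b)
    return X,[np.linalg.norm((np.eye(3)-np.outer(d,d)/(d@d))@(X-e)) for e,d in rays]
def cloud(n,d,P=None):
    p=P or vision.camera_params(n);K=p["K"];v,u=np.mgrid[:400,:640]
    c=np.stack([(u-K[0,2])/K[0,0],(v-K[1,2])/K[1,1],np.ones_like(u,float)],-1)
    if n=="wrist":
        r=np.hypot(c[...,0],c[...,1])[...,None]; c=np.concatenate([c[...,:2]*np.tan(r)/r,np.ones_like(r)],-1)
    return c*d[...,None]@np.array(p["orientation"]).T+p["eye"]
def down(yaw):  # tool pointing down; closing line (y) along direction yaw deg in the plane
    a=np.radians(yaw); y=np.array([np.cos(a),np.sin(a),0]); z=np.array([0,0,-1.]); x=np.cross(y,z)
    return np.stack([x,y,z],1)
E
python3 - <<'E'
from h import *
im=cv2.imread("pics/top0.png")
cv2.imwrite("pics/topc.png",cv2.resize(im[95:295,265:425],None,fx=3,fy=3,interpolation=cv2.INTER_CUBIC))
d=np.load("pics/top0.npy");C=cloud("top",d)
for u,v in [(315,177),(345,150),(372,152),(300,260),(370,230),(270,240),(285,165)]: print((u,v),C[v,u].round(1))
E
```

```text
(315, 177) [569.7 263.6  94.3]
(345, 150) [592.7 209.3 215.8]
(372, 152) [615.5 145.9 115.4]
(300, 260) [399.5 300.2   8.7]
(370, 230) [463.7 140.8   3.3]
(270, 240) [445.6 368.2  -1.6]
(285, 165) [619.9 333.2  -2.5]
```

View pics/topc.png

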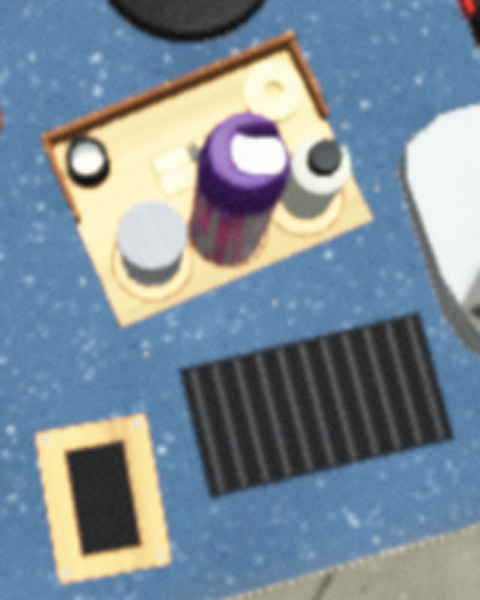

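Crop readings (×3 scale, offset 265,95):
- **Board corners:** (36,434), (146,414), (170,565), (61,583)
- **Mat corners:** (181,369), (418,313), (453,437), (213,496)
- **Caddy:** front corners (122,326) and (372,219), rail-top corners (44,136) and (294,33)
- **Lock cylinder:** the cream-coloured shape near (175,172), half hidden by the can

```bash
python3 - <<'E'
from h import *
f=lambda x,y,z: onz("top",265+(x+.5)/3-.5,95+(y+.5)/3-.5,z)[:2]
for nm,pts,z in [("board",[(36,434),(146,414),(170,565),(61,583)],8),("inlay",[(67,452),(124,440),(139,548),(83,554)],8),("mat",[(181,369),(418,313),(453,437),(213,496)],4),("cadfront",[(122,326),(372,219)],6),("cadback",[(44,136),(294,33)],34)]:
    P=np.array([f(*p,z) for p in pts]); 
    e=np.diff(np.vstack([P,P[:1]]),axis=0)
    print(nm,P.round(1).tolist(),"c",P.mean(0).round(1),"len",np.linalg.norm(e,axis=1).round(1),"ang",np.degrees(np.arctan2(e[:,1],e[:,0])).round(1))
C=cloud("top",np.load("pics/top0.npy"))
for x0 in range(280,680,40):
    print(x0,[ (lambda m: int(C[...,2][m].max()) if m.any() else -1)((C[...,0]>=x0)&(C[...,0]<x0+40)&(C[...,1]>=y0)&(C[...,1]<y0+40)) for y0 in range(-240,120,40)])
q=bot.current_qpos()
for a in (-69,-30,0,20):
    for z in (560,620):
        p=[445*np.cos(np.radians(a)),445*np.sin(np.radians(a)),z]
        for t in (0,180): 
            j=bot.ik(p,down(a+t)); print(a,z,t,None if j is None else np.round(j,1))
E
```

```text
board [[446.3, 352.1], [459.8, 269.5], [348.5, 253.7], [337.1, 334.0]] c [397.9 302.3] len [ 83.7 112.3  81.1 110.7] ang [ -80.8 -171.9   98.1    9.4]
inlay [[432.5, 329.0], [440.6, 286.3], [361.2, 276.3], [357.7, 317.7]] c [398.  302.3] len [43.5 80.1 41.5 75.7] ang [ -79.2 -172.9   94.9    8.6]
mat [[493.6, 242.3], [533.3, 60.0], [438.5, 38.7], [398.0, 220.5]] c [465.9 140.4] len [186.6  97.2 186.3  98. ] ang [ -77.7 -167.4  102.5   12.8]
cadfront [[527.1, 286.6], [607.1, 92.0]] c [567.1 189.3] len [210.4 210.4] ang [-67.6 112.4]
cadback [[669.5, 343.0], [748.2, 150.5]] c [708.9 246.7] len [207.9 207.9] ang [-67.8 112.2]
280 [-791, -791, -790, -788, -789, -787, -794, -795, -1]
320 [-789, -785, -789, -793, -1, -1, -1, 0, 3]
360 [302, -1, -1, -1, 3, 3, 4, 4, 4]
400 [307, 289, 4, 5, 5, 4, 4, 7, 8]
440 [283, 256, 231, 193, 164, 3, 3, 8, 8]
480 [90, 3, 190, 191, 169, 118, 75, 8, 8]
520 [135, 132, 101, 149, 153, 118, 77, 53, 7]
560 [147, 252, 292, 468, 474, 454, 264, 54, 6]
600 [301, 305, 313, 477, 497, 507, 283, 37, 10]
640 [321, 310, 310, 270, 495, 517, 524, 38, 8]
-69 560 0 [61.2  5.5  2.1 75.5 -0.2 99.1 -5.8]
-69 560 180 [118.4  13.2 -74.   73.9  13.  102.1 158.5]
-69 620 0 [ 61.    6.9   2.4  64.7  -0.3 108.4  -5.7]
-69 620 180 [113.5  14.8 -74.   63.1  15.3 112.  156.8]
-30 560 0 [ 38.9   6.  -17.6  75.    1.8  99.3  -8.3]
-30 560 180 [ 79.4  13.2 -74.   73.9  13.  102.1 158.5]
-30 620 0 [ 38.6   7.5 -18.6  64.2   2.5 108.7  -9. ]
-30 620 180 [ 74.5  14.8 -74.   63.1  15.3 112.  156.8]
0 560 0 [ 28.5   7.6 -41.7  74.4   5.1  99.9 -12.1]
0 560 180 [ 49.4  13.2 -74.   73.9  13.  102.1 158.5]
0 620 0 [ 28.2   9.5 -45.   63.6   7.1 109.5 -14. ]
0 620 180 [ 44.5  14.8 -74.   63.1  15.3 112.  156.8]
20 560 0 [ 23.1  10.5 -62.6  74.1   9.5 100.9 -17.2]
20 560 180 [ 29.4  13.2 -74.   73.9  13.  102.1 158.5]
20 620 0 [ 21.7  13.2 -67.8  63.2  13.1 111.2 -20.7]
20 620 180 [ 24.5  14.8 -74.   63.1  15.3 112.  156.8]
```

Sizes agree with the text (board 112×83, mat 187×97, caddy 210, all within about 3 mm). Next I swing over, high and close to the robot, and take two wrist views.

```bash
cat >> h.py <<'E'
CY=22.3; CC=np.array([637.9,218.]) 
def R2(a): a=np.radians(a); return np.array([[np.cos(a),-np.sin(a)],[np.sin(a),np.cos(a)]])
def cad(x,y): return CC+R2(CY)@[x,y]
E
python3 - <<'E'
from h import *
a=np.radians(-68.8); t0=bot.current_clock()
bot.move_l([450*np.cos(a),450*np.sin(a),565],v=300,rotation=down(-68.8)); 
q=np.array(bot.current_qpos()); print(q.round(1),bot.current_clock())
q[0]-=68.8+22; bot.move_j(q); print(bot.current_position(),bot.current_clock(),bot.current_orientation()[:2])
for k,yy in enumerate((90,-30)):
    p=[*cad(-15,yy),400]; bot.movep(p,down(CY)); print(bot.current_clock(),np.round(bot.current_qpos(),1))
    P=vision.camera_params("wrist"); im,d=vision.grab_frame("wrist")
    cv2.imwrite(f"pics/w{k}.png",im[:,:,::-1]); np.savez(f"pics/w{k}.npz",d=d,**P)
E
```

```text
[61.4  6.1  1.7 74.1 -0.2 99.9 -5.7] 1.5667
[417.70311047 167.71079745 563.88693073] 3.85 [[-0.37269715  0.92795182 -0.00149813]
 [ 0.92795288  0.37269569 -0.00116737]]
4.9 [-31.   27.1   0.7  68.   -0.3  84.8  -8.1]
5.5 [-21.1  27.3   1.8  67.7  -0.8  84.8   2.7]
```

```bash
python3 - <<'E'
import cv2
for k in (0,1):
    im=cv2.imread(f"pics/w{k}.png"); cv2.imwrite(f"pics/w{k}b.png",cv2.resize(im[20:380,150:630],None,fx=1.6,fy=1.6,interpolation=cv2.INTER_CUBIC))
E
```

```text
(no output)
```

View pics/w0b.png

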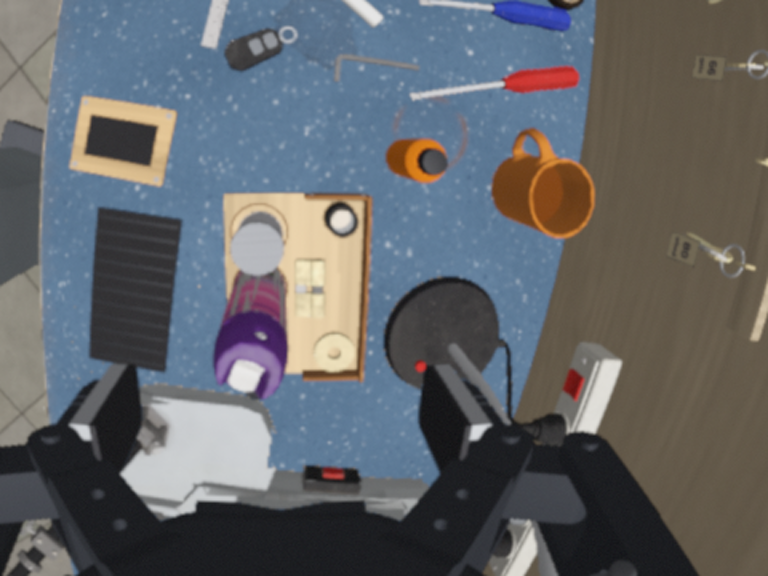

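View pics/w1b.png

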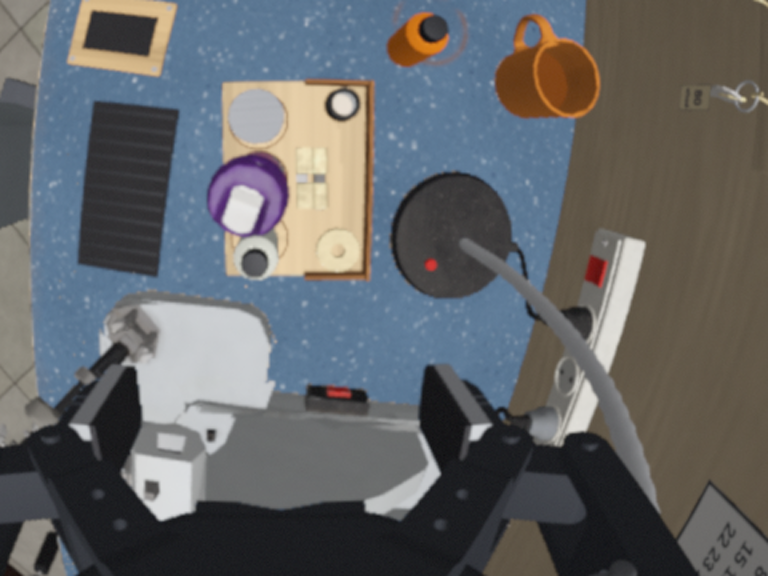

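Wrist views (crop ×1.6, offset 150,20):

| Feature | w0 | w1 |
|---|---|---|
| Tin top | (257,248) | (257,117) |
| Can cap | – | (248,196) |
| Bottle cap | hidden by the can | (255,264) |
| Lock corners | (297,259), (324,258), (326,317), (298,318) | (298,148), (326,148), (328,209), (299,209) |
| Caddy front-left | (223,195) | (223,81) |
| Caddy front-right | – | (227,275) |

The loupe is at the back left and the cutter at the back right.

```bash
cat >> h.py <<'E'
def load(k):
    z=np.load(f"pics/{k}.npz"); return dict(K=z["K"],eye=z["eye"],orientation=z["orientation"]),z["d"]
E
python3 - <<'E'
from h import *
from scipy.optimize import least_squares
P0,d0=load("w0");P1,d1=load("w1");T=vision.camera_params("top")
W=lambda P,x,y: ray("wrist",150+(x+.5)/1.6-.5,20+(y+.5)/1.6-.5,P)
Tp=lambda x,y: ray("top",265+(x+.5)/3-.5,95+(y+.5)/3-.5,T)
def c(n,X): r=R2(-CY)@(X[:2]-CC); print(n,X.round(1),"caddy",r.round(1))
def t(n,*r): X,e=tri(r); c(n,X); print("   res",np.round(e,1))
t("tin",W(P0,257,248),W(P1,257,117),Tp(152,237))
t("botcap",W(P1,255,264),Tp(325,158))
t("frontL",W(P0,223,195),W(P1,223,81),Tp(122,326))
t("frontR",W(P1,227,275),Tp(372,219))
t("railL",W(P0,371,197),W(P1,373,81),Tp(44,136))
t("railR",W(P0,363,380),W(P1,370,278),Tp(294,33))
for a,b in [((297,259),(298,148)),((324,258),(326,148)),((326,317),(328,209)),((298,318),(299,209))]: t("lock",W(P0,*a),W(P1,*b))
for a,b in [((98,209),(95,101)),((181,218),(178,109)),((165,370),(158,275)),((90,357),(79,263))]: t("mat",W(P0,*a),W(P1,*b))
for p in [(82,97),(176,111),(163,185),(71,170)]:
    e,d=W(P0,*p); c("board@8",e+d*(8-e[2])/d[2])
for n,C in [("w0",cloud("wrist",d0,P0)),("w1",cloud("wrist",d1,P1)),("top",cloud("top",np.load("pics/top0.npy"),T))]:
    for nm,y,lo,hi in [("tin",64,89,100),("bot",-64,85,97),("botcap",-64,113,126),("can",0,190,212),("cantop",0,213,230),("lock",0,18,29)]:
        q=(C[...,:2]-CC)@R2(CY)
        xc=40 if nm=="lock" else -40
        m=(abs(q[...,0]-(0 if nm=="lock" else xc))<40)&(abs(q[...,1]-y)<45)&(C[...,2]>lo)&(C[...,2]<hi)
        if m.sum()>20:
            q=q[m]; l,h=np.percentile(q,2,0),np.percentile(q,98,0); print(n,nm,m.sum(),"mid",((l+h)/2).round(1),"size",(h-l).round(1),"z",np.median(C[...,2][m]).round(1))
E
```

```text
tin [580.1 263.4  81.5] caddy [-36.2  64. ]
   res [0.5 1.3 0.9]
botcap [628.7 141.5 103.7] caddy [-37.5 -67.2]
   res [0.1 0.1]
frontL [527.5 288.2   7.9] caddy [-75.5 106.8]
   res [0.5 2.2 1.8]
frontR [609.1  90.6  -3.4] caddy [ -75. -107.]
   res [0.4 0.4]
railL [671.7 346.1  28.1] caddy [ 79.8 105.7]
   res [1.1 1.6 2.6]
railR [754.7 150.8  20.8] caddy [  82.6 -106.5]
   res [1.3 2.8 2.4]
lock [628.5 252.5   9. ] caddy [ 4.4 35.5]
   res [0.2 0.2]
lock [656.2 264.1   5.1] caddy [34.4 35.7]
   res [0.2 0.2]
lock [682.5 205.3  19.1] caddy [ 36.4 -28.6]
   res [0.4 0.4]
lock [653.5 193.9  23. ] caddy [  5.3 -28.2]
   res [0. 0.]
mat [401.5 224.2  12.1] caddy [-216.3   95.4]
   res [0.7 0.7]
mat [ 4.923e+02  2.456e+02 -2.000e-01] caddy [-124.2   80.8]
   res [0.1 0.1]
mat [ 5.342e+02  6.170e+01 -1.000e-01] caddy [-155.3 -105.2]
   res [0.5 0.5]
mat [439.2  40.4   3. ] caddy [-251.2  -89. ]
   res [0.5 0.5]
board@8 [338.1 335.4   8. ] caddy [-232.8  222.4]
board@8 [446.9 354.5   8. ] caddy [-124.9  198.7]
board@8 [462.1 274.3   8. ] caddy [-141.3  118.8]
board@8 [353.7 253.7   8. ] c
[... 250 characters left out ...]
518 mid [19.1  5.6] size [31.6 62.4] z 20.8
w1 tin 944 mid [-36.1  64.8] size [43.7 44.5] z 95.5
w1 bot 83 mid [-37.4 -63.5] size [39.7 39. ] z 95.8
w1 botcap 248 mid [-36.9 -62.9] size [22.1 22.6] z 122.3
w1 can 708 mid [-35.1   3.8] size [47.3 53.2] z 208.0
w1 cantop 1311 mid [-37.1   6.4] size [46.4 42.6] z 223.0
w1 lock 562 mid [18.3  4.5] size [31.7 63.4] z 21.5
top tin 443 mid [-36.4  58.7] size [44.7 55.1] z 93.6
top bot 90 mid [-38.1 -64.1] size [39.8 39.5] z 94.3
top botcap 114 mid [-38.5 -64.2] size [21.3 20.9] z 120.4
top can 342 mid [-43.9   3.1] size [42.9 54. ] z 205.9
top cantop 419 mid [-39.1   4.7] size [45.2 43.3] z 221.0
top lock 124 mid [ 8.8 13.9] size [48.2 40.6] z 21.0
```

The text's heights and sizes check out: tin top about 94, bottle 121, can top 223, and lock 63×32 with its top at 21–23. Now I fix the can's centre from its cap outline and take it out.

```bash
sed -i 's/^CY=.*/CY=22.3; CC=np.array([640.2,219.])/' h.py; cat >> h.py <<'E'
MY=12.5; MC=np.array([466.4,141.7])
def mat(x,y): return MC+R2(MY)@[x,y]
def goto(xy,z,yaw,v=250): bot.move_l([*xy,z],v=v,rotation=down(yaw))
def lower(xy,z,v=25,f=8):   # final 8 mm by feel, up to 2 mm past the expected height
    bot.move_l([*xy,z+8],v=120); h=bot.move_l([*xy,z-2],v=v,until_force=f)
    print("contact",h,"dz",round(bot.current_position()[2]-z,1),"F",np.round(bot.current_ft_force(),1))
def st(s): print(s,"t",round(bot.current_clock(),1),"w",round(bot.current_gripper_width(),1),"F",np.round(bot.current_ft_force(),1),"p",np.round(bot.current_position(),1))
E
python3 - <<'E'
from h import *
P1,_=load("w1");P0,_=load("w0")
for z in (200,223):
  for n,P,pts in [("w1",P1,[(208,196),(288,196),(248,155),(248,238)]),("w0",P0,[(215,352),(287,352)])]:
    for x,y in pts:
        X=onz("wrist",150+(x+.5)/1.6-.5,20+(y+.5)/1.6-.5,z,P); print(z,n,(R2(-CY)@(X[:2]-CC)).round(1))
  for x,y in [(202,170),(289,170)]:
    X=onz("top",265+(x+.5)/3-.5,95+(y+.5)/3-.5,z); print(z,"top",(R2(-CY)@(X[:2]-CC)).round(1))
print(bot.tips_ahead)
E
```

```text
200 w1 [-66.9   5. ]
200 w1 [-12.1   4.3]
200 w1 [-39.   32.6]
200 w1 [-39.8 -24.8]
200 w0 [-66.2   9.7]
200 w0 [-12.3   9.9]
200 top [-36.9  29.1]
200 top [-58.  -19.6]
223 w1 [-63.6   7.4]
223 w1 [-12.5   6.8]
223 w1 [-37.6  33.2]
223 w1 [-38.4 -20.4]
223 w0 [-62.9  20. ]
223 w0 [-12.7  20.2]
223 top [-42.4  32.5]
223 top [-62.7 -14.6]
8.0
```

```bash
python3 - <<'E'
from h import *
c=cad(-39.4,3.5)
goto(c,300,CY); goto(c,180,CY,150); st("at can")
bot.move_gripper(0); st("gripped"); np.save("can.npy",bot.current_position())
goto(c,310,CY,200); st("lifted")
m=mat(0,-62)
goto(m,310,MY,250); lower(m,178); bot.move_gripper(85); st("placed")
goto(m,330,MY,250)
# look at caddy again, from above row
goto(cad(-15,10),330,CY,300); st("view")
P=vision.camera_params("wrist"); im,d=vision.grab_frame("wrist")
cv2.imwrite("pics/w2.png",im[:,:,::-1]); np.savez("pics/w2.npz",d=d,**P)
cv2.imwrite("pics/w2b.png",cv2.resize(im[20:380,100:580,::-1],None,fx=1.6,fy=1.6,interpolation=cv2.INTER_CUBIC))
E
```

```text
at can t 7.1 w 85.7 F [-0.5  0.1 -0.3] p [603.2 207.4 181.2]
gripped t 7.5 w 53.7 F [-2.1 -0.1  8.4] p [602.9 207.4 181.5]
lifted t 8.3 w 53.1 F [ 0.2 -0.  -3.8] p [601.8 207.1 308.6]
contact True dz 1.5 F [-1.9  0.1  8. ]
placed t 11.1 w 85.1 F [-0.5  0.1 -0.5] p [479.5  81.1 178.6]
view t 12.7 w 85.0 F [-0.3 -0.3  0.1] p [622.  221.7 328.5]
```

View pics/w2b.png

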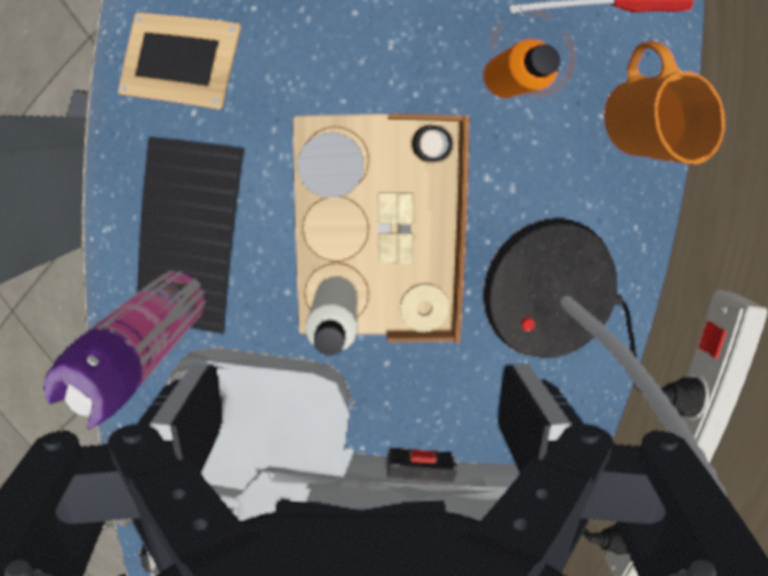

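The can stands on the mat (base near (190,300)). The middle ring is at (335,229), the bottle ring at (337,293), the tin top at (332,163) and the bottle cap at (330,338). The lock is fully visible at (378–413, 192–264).

```bash
cat > m2.py <<'E'
from h import *
P,_=load("w2")
def q(x,y,z):
    X=onz("wrist",100+(x+.5)/1.6-.5,20+(y+.5)/1.6-.5,z,P)[:2]; return (R2(-CY)@(X-CC)).round(1),X.round(1)
for n,x,y,z in [("ringmid",335,229,6),("ringbot",337,293,6),("tin",332,163,94),("botcap",330,338,121),
 ("L",378,192,23),("L",413,192,23),("L",413,264,23),("L",378,264,23),("mid lock",395.5,228,23),
 ("frontL",293,116,6),("frontR",299,333,6),("mat",150,138,4),("mat",244,150,4),("mat",224,332,4),
 ("board",137,14,8),("board",241,22,8),("board",222,109,8),("board",119,95,8),("inlay",144,33,8),("inlay",218,39,8),("inlay",210,86,8),("inlay",135,78,8)]: print(n,*q(x,y,z))
C=cloud("wrist",_,P); Q=(C[...,:2]-CC)@R2(CY)
for nm,x,y,lo,hi in [("tin",-40,64,89,100),("bot",-40,-64,85,97),("botcap",-40,-64,113,126),("lock",18,0,17,30)]:
    m=(abs(Q[...,0]-x)<35)&(abs(Q[...,1]-y)<45)&(C[...,2]>lo)&(C[...,2]<hi); s=Q[m]; l,h=np.percentile(s,2,0),np.percentile(s,98,0); print(nm,((l+h)/2).round(1),(h-l).round(1),np.median(C[...,2][m]))
E
python3 m2.py
```

```text
ringmid [-40.3   1.1] [602.5 204.7]
ringbot [-39.2 -61.8] [627.4 146.9]
tin [-37.3  66.6] [580.5 266.4]
botcap [-39.2 -61.3] [627.2 147.4]
L [-0.7 37.6] [625.3 253.5]
L [30.7 37.9] [654.2 265.7]
L [ 32.  -28.6] [680.7 204.7]
L [ -0.3 -28.6] [650.8 192.4]
mid lock [15.3  5. ] [652.5 229.4]
frontL [-77.9 107.5] [527.3 288.9]
frontR [ -78.1 -103.8] [607.3  93.3]
mat [-221.1   95. ] [399.6 223. ]
mat [-125.2   77.4] [495.  243.1]
mat [-156.7 -104.5] [534.9  62.8]
board [-233.5  222.1] [339.9 335.8]
board [-126.4  200.2] [447.3 356.3]
board [-144.7  117.3] [461.8 272.6]
board [-252.7  141.1] [352.9 253.7]
inlay [-225.1  200.8] [355.7 319.4]
inlay [-148.5  185.3] [432.5 334.1]
inlay [-156.2  140.1] [442.5 289.4]
inlay [-234.5  156.1] [364.  274.4]
tin [-38.2  65.6] [43.9 44.2] 95.42541911972654
bot [-40.2 -58.4] [39.8 31.6] 93.87907044265839
botcap [-40.2 -63. ] [21.1 22.6] 122.075475333035
lock [15.7  4.4] [29.4 62.1] 20.31490844590411
```

```bash
python3 - <<'E'
from h import *
def take(c,m,z,lift,name):
    goto(c,z+lift,CY,300); goto(c,z,CY,150); bot.move_gripper(0); st(name+" gripped"); np.save(name+".npy",bot.current_position())
    goto(c,z+lift,CY,200); st("lifted"); goto(m,z+lift,MY,250); lower(m,z-2); bot.move_gripper(85); st("placed"); goto(m,z+lift,MY,250)
take(cad(-38.4,65.4),mat(0,13),57,110,"tin")
take(cad(-39.6,-62.5),mat(0,70),67,120,"bot")
goto(cad(0,-20),300,CY,300); st("view")
P=vision.camera_params("wrist"); im,d=vision.grab_frame("wrist"); np.savez("pics/w3.npz",d=d,**P)
cv2.imwrite("pics/w3b.png",cv2.resize(im[20:380,100:580,::-1],None,fx=1.6,fy=1.6,interpolation=cv2.INTER_CUBIC))
im,d=vision.grab_frame("top"); cv2.imwrite("pics/top3.png",cv2.resize(im[95:295,265:425,::-1],None,fx=3,fy=3,interpolation=cv2.INTER_CUBIC))
E
```

```text
tin gripped t 14.8 w 47.8 F [-2.6 -1.2  7.7] p [580.2 265.1  58.1]
lifted t 15.5 w 47.9 F [-0.3 -0.5 -1.9] p [579.2 264.7 166. ]
contact True dz 1.0 F [-1.2  0.1  8.2]
placed t 18.1 w 84.9 F [-1.   0.3  0.4] p [463.4 154.3  55.3]
bot gripped t 20.8 w 40.9 F [-1.3  0.1  6. ] p [627.5 146.2  67.8]
lifted t 21.6 w 40.4 F [-0.6  1.  -2.2] p [626.5 146.  185.8]
contact True dz 0.7 F [-1.7 -1.6  9.2]
placed t 24.4 w 84.6 F [-0.  -0.7 -0.5] p [451.1 210.   65. ]
view t 26.0 w 84.9 F [-0.3 -0.3 -0.5] p [646.6 200.5 298.1]
```

View pics/w3b.png

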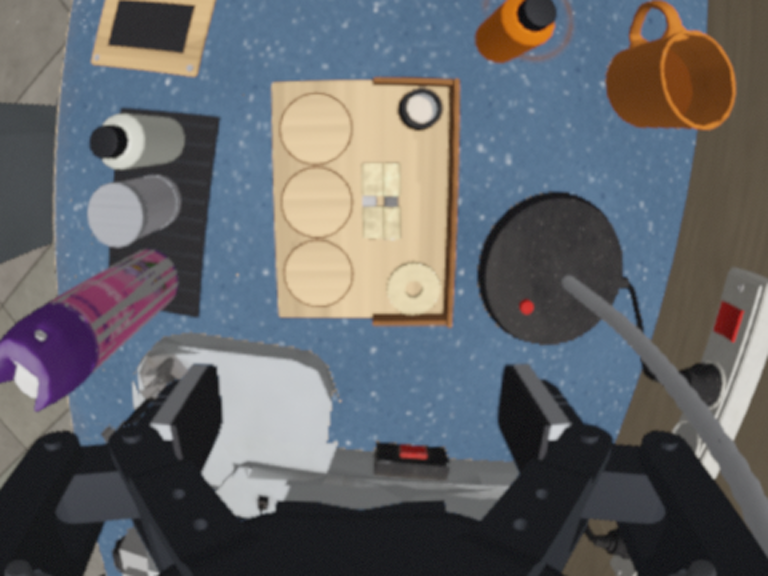

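View pics/top3.png

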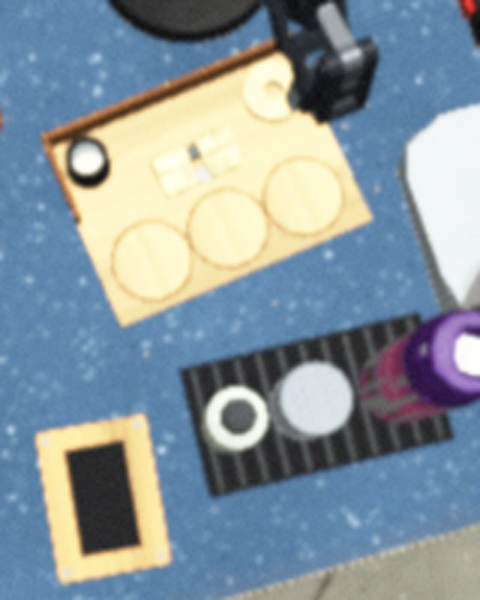

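All three containers stand upright on the mat. Readings:
- **Rings:** (316,128), (317,202), (318,273) in w3 and (151,260), (228,229), (304,196) in the top crop.
- **Lock:** (362–400, 162–240) in w3 and (153,163), (232,131), (241,160), (165,194) in the top crop.

```bash
python3 - <<'E'
from h import *
P,d=load("w3")
W=lambda x,y: ray("wrist",100+(x+.5)/1.6-.5,20+(y+.5)/1.6-.5,P)
Tp=lambda x,y: ray("top",265+(x+.5)/3-.5,95+(y+.5)/3-.5)
z_=lambda r,z: (R2(-CY)@((r[0]+r[1]*(z-r[0][2])/r[1][2])[:2]-CC)).round(1)
for a,b,z in [((316,128),(151,260),6),((317,202),(228,229),6),((318,273),(304,196),6),((362,162),(153,163),23),((400,162),(232,131),23) ,((400,240),(241,160),23),((363,240),(165,194),23)]:
    print(z_(W(*a),z),z_(Tp(*b),z))
X,e=tri([W(381,201),Tp(198,162.5)]); print("lock centre",X.round(1),e,(R2(-CY)@(X[:2]-CC)).round(1))
C=cloud("wrist",d,P);Q=(C[...,:2]-CC)@R2(CY)
m=(abs(Q[...,0]-18)<30)&(abs(Q[...,1])<45)&(C[...,2]>17)&(C[...,2]<30); r=cv2.minAreaRect(Q[m].astype(np.float32)); print(r,np.median(C[...,2][m]))
# ik feasibility of board placements
for yaw in (99.6,-80.4):
    j=bot.ik([399,303.4,120],down(yaw)); print(yaw,None if j is None else np.round(j,1))
E
```

```text
[-39.6  66.2] [-40.7  64.9]
[-39.5   1.8] [-41.9   0.6]
[-39.8 -62.1] [-41.3 -64.2]
[-0.4 37.1] [25.  34.9]
[30.9 37.3] [ 24.2 -30.9]
[ 31.8 -28.6] [  0.5 -27.9]
[  0.4 -28.7] [-1.  36.1]
lock centre [654.3 226.5   6.4] [np.float64(0.9754021575538988), np.float64(0.9754021575539106)] [15.9  1.6]
((16.248577117919922, 3.591115951538086), (31.421977996826172, 64.57628631591797), 0.7953779697418213) 20.20720719362953
99.6 [-30.6  27.7 -17.2 116.2  12.9  37.8  43.4]
-80.4 [ -58.1   29.1   22.7  117.2  -18.2   37.  -103.7]
```

```bash
python3 - <<'E'
from h import *
c=cad(15.4,4.0)
goto(c,80,CY,250); bot.move_gripper(56); st("pre")
goto(c,32,CY,100); h=bot.move_l([*c,12],v=30,until_force=5); st("touch %s"%h)
z=bot.current_position()[2]
E
```

```text
pre t 27.5 w 56.3 F [-0.1  0.1  0.6] p [653.1 228.5  80.5]
touch False t 29.0 w 55.8 F [-0.3  0.   0.1] p [653.  228.6  12. ]
```

```bash
python3 - <<'E'
from h import *
c=cad(15.4,4.0)
bot.move_l([*c,15.5],v=30); bot.move_gripper(0); st("grip"); print(bot.current_finger_force())
bot.move_l([*c,26],v=40); st("lift"); goto(c,220,CY,250); st("up")
b=[399.6,303.9]
goto(b,220,100,250); goto(b,60,100,150); st("above")
P=vision.camera_params("wrist"); im,d=vision.grab_frame("wrist"); np.savez("pics/w4.npz",d=d,**P)
cv2.imwrite("pics/w4b.png",cv2.resize(im[60:400,120:520,::-1],None,fx=1.7,fy=1.7,interpolation=cv2.INTER_CUBIC))
E
```

```text
grip t 29.6 w 30.0 F [-0.6 -0.3  6.4] p [653.1 228.6  16. ]
59.2572151258355
lift t 30.0 w 29.8 F [ 0.1  0.1 -1.8] p [653.  228.6  26.2]
up t 30.9 w 30.1 F [ 0.1  0.7 -1.9] p [652.1 228.3 218.4]
above t 33.7 w 29.9 F [ 0.8  0.4 -1.4] p [400.  304.2  60.6]
```

View pics/w4b.png

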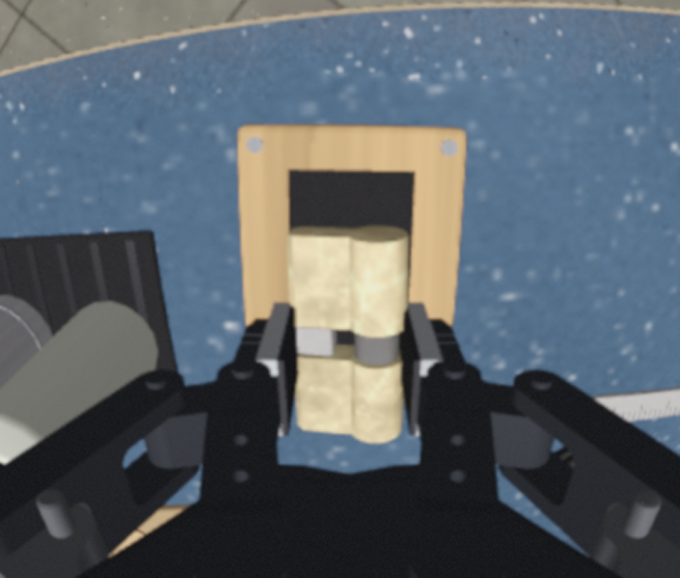

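The lock is held straight across the jaws. Its ends are at rows 230 and 437 (columns 290–408). The board's near corners are (238,128) and (466,128), and the inlay's near corners are (290,171) and (413,171).

```bash
python3 - <<'E'
from h import *
P,d=load("w4"); t=np.array([400,304.2])
f=lambda x,y,z: (R2(-10)@(onz("wrist",120+(x+.5)/1.7-.5,60+(y+.5)/1.7-.5,z,P)[:2]-t)).round(1)
for n,p,z in [("lock",[(291,230),(407,230),(300,434),(398,438),(348,230),(350,437)],67),("board",[(238,128),(466,128),(244,310),(457,310)],8),("inlay",[(290,171),(413,171)],8)]:
    for q in p: print(n,f(*q,z))
C=cloud("wrist",d,P); Q=(C[...,:2]-t)@R2(10)
m=(abs(Q[...,0])<50)&(abs(Q[...,1])<12)&(C[...,2]>55)&(C[...,2]<76); s=Q[m]; print(np.percentile(s,[1,99],0).round(1),np.median(C[...,2][m]))
E
```

```text
lock [-35.2 -14.7]
lock [-35.1  15.1]
lock [ 29.8 -14.9]
lock [31.5 15.3]
lock [-35.1  -0.1]
lock [30.8  0.5]
board [-56.8 -39.9]
board [-56.8  42.8]
board [ 14.8 -41.5]
board [14.9 43.4]
inlay [-40.7 -21.2]
inlay [-40.6  23.6]
[[-32.6 -11.7]
 [ 30.4  11.7]] 64.6308832004587
```

```bash
python3 - <<'E'
from h import *
b=[400.7,305.3]
lower(b,17.8,v=20,f=6); bot.move_gripper(60); st("released")
goto(b,150,100,200); goto([380,300],260,100,200)
P=vision.camera_params("wrist"); im,d=vision.grab_frame("wrist"); np.savez("pics/w5.npz",d=d,**P)
cv2.imwrite("pics/w5b.png",cv2.resize(im[60:360,160:560,::-1],None,fx=2,fy=2,interpolation=cv2.INTER_CUBIC)); st("view")
E
```

```text
contact True dz 0.1 F [-0.5 -0.4  6.1]
released t 35.0 w 60.0 F [ 1.  -0.6  0.8] p [400.6 305.   17.3]
view t 36.6 w 60.1 F [ 0.3 -0.7 -0.2] p [379.7 299.4 258.3]
```

View pics/w5b.png

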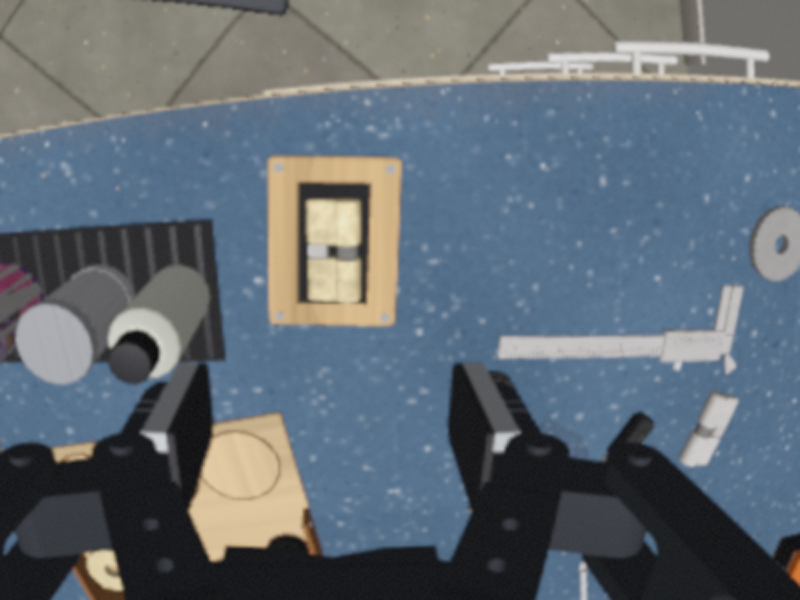

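The lock lies in the inlay: lock rows 198–302, columns 306–361; inlay rows 184–304, columns 300–369; board corners (268,157), (401,158), (395,325), (269,325). I'll check the centring with parallax allowed for.

```bash
python3 - <<'E'
from h import *
P,d=load("w5"); t=np.array([400.5,305])
f=lambda x,y,z: (R2(-10)@(onz("wrist",160+(x+.5)/2-.5,60+(y+.5)/2-.5,z,P)[:2]-t))
for n,p,z in [("lock",[(306,198),(361,199),(360,302),(308,301)],24),("board",[(268,157),(401,158),(395,325),(269,325)],8),("inlay",[(300,184),(369,184),(367,304),(299,303)],8)]:
    q=np.array([f(*a,z) for a in p]); print(n,q.round(1).tolist(),q.mean(0).round(1))
C=cloud("wrist",d,P); Q=(C[...,:2]-t)@R2(10)
m=(abs(Q[...,0])<50)&(abs(Q[...,1])<30)&(C[...,2]>18)&(C[...,2]<32); print(cv2.minAreaRect(Q[m].astype(np.float32)),np.median(C[...,2][m]))
E
```

```text
lock [[-34.0, -16.5], [-33.3, 16.8], [32.4, 16.9], [31.7, -16.0]] [-0.8  0.3]
board [[-57.7, -40.8], [-57.1, 42.5], [54.1, 41.5], [54.1, -42.9]] [-1.6  0.1]
inlay [[-40.4, -20.9], [-40.4, 22.5], [39.2, 22.4], [38.4, -22.5]] [-0.8  0.4]
((0.15278244018554688, -0.09351539611816406), (65.3749008178711, 31.868419647216797), 0.3819584548473358) 21.992070242045543
```

The lock is centred on the inlay to within about 1 mm and aligned. Now I return the containers: bottle, tin, then can.

```bash
python3 - <<'E'
from h import *
def back(m,c,z,lift,name):
    goto(m,z+lift,MY,250); goto(m,z-2,MY,150); bot.move_gripper(0); st(name+" gripped")
    goto(m,z+lift,MY,200); goto(c,z+lift,CY,250); lower(c,z,v=20); st("down"); bot.move_gripper(85); st("placed"); goto(c,z+lift,CY,200)
goto([400,290],260,MY,200); bot.move_gripper(85)
back(mat(0,70),cad(-39.6,-62.5),67,120,"bot")
back(mat(0,13),cad(-38.7,65.4),57,110,"tin")
goto(cad(-60,20),310,CY,250)
back(mat(0,-62),cad(-39.4,3.5),180,130,"can")
goto(cad(-120,60),400,CY,250)
im,d=vision.grab_frame("top"); cv2.imwrite("pics/top6.png",cv2.resize(im[95:295,265:425,::-1],None,fx=3,fy=3,interpolation=cv2.INTER_CUBIC))
goto(cad(-15,90),400,CY,250)
P=vision.camera_params("wrist"); im,d=vision.grab_frame("wrist"); np.savez("pics/w6.npz",d=d,**P)
cv2.imwrite("pics/w6b.png",cv2.resize(im[20:380,150:630,::-1],None,fx=1.6,fy=1.6,interpolation=cv2.INTER_CUBIC))
C=cloud("wrist",d,P);Q=(C[...,:2]-CC)@R2(CY)
for nm,y,lo,hi in [("tin",64,89,100),("cantop",0,213,230)]:
    m=(abs(Q[...,0]+40)<40)&(abs(Q[...,1]-y)<45)&(C[...,2]>lo)&(C[...,2]<hi); s=Q[m]; l,h=np.percentile(s,2,0),np.percentile(s,98,0); print(nm,((l+h)/2).round(1),(h-l).round(1),np.median(C[...,2][m]))
st("end")
E
```

```text
bot gripped t 40.7 w 40.8 F [-1.1 -1.9  8.6] p [451.5 210.2  65.7]
contact True dz 0.8 F [-1.5  0.7  7.5]
down t 43.9 w 40.3 F [-1.5  0.7  7.5] p [627.5 146.2  67.8]
placed t 44.4 w 85.0 F [-0.5 -0.6 -0.3] p [626.8 146.   66.8]
tin gripped t 47.3 w 48.1 F [-2.1 -1.   9.5] p [464.  154.5  56. ]
contact True dz 1.1 F [-0.7 -0.4  7.1]
down t 50.2 w 48.3 F [-0.7 -0.4  7.1] p [579.8 264.9  58.1]
placed t 50.6 w 85.3 F [ 0.4  0.5 -0.1] p [579.1 264.5  57. ]
can gripped t 54.4 w 53.9 F [-2.  -0.3 10.5] p [480.2  81.3 179.2]
contact True dz 1.4 F [-1.2 -1.   6.3]
down t 57.6 w 53.6 F [-1.2 -1.   6.3] p [602.6 207.3 181.4]
placed t 58.0 w 85.1 F [ 0.1  0.4 -0.5] p [601.9 207.1 180.2]
tin [-39.4  57.2] [45.1 62.8] 95.38167514277606
cantop [-40.    7.2] [45.2 42.1] 222.9148305667894
end t 60.2 w 84.9 F [-0.2 -0.   0.1] p [592.5 295.8 398.6]
```

View pics/top6.png

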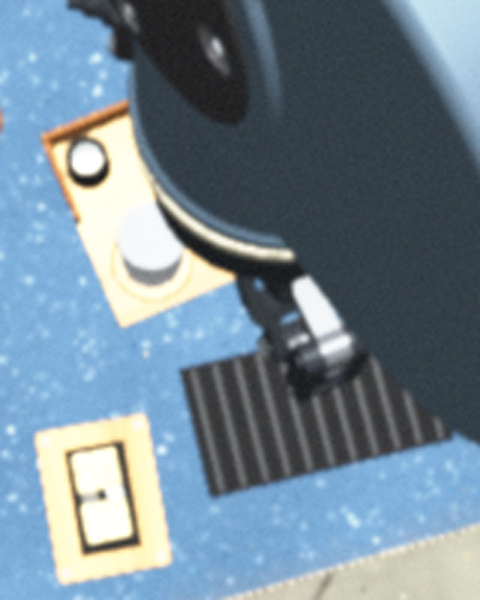

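View pics/w6b.png

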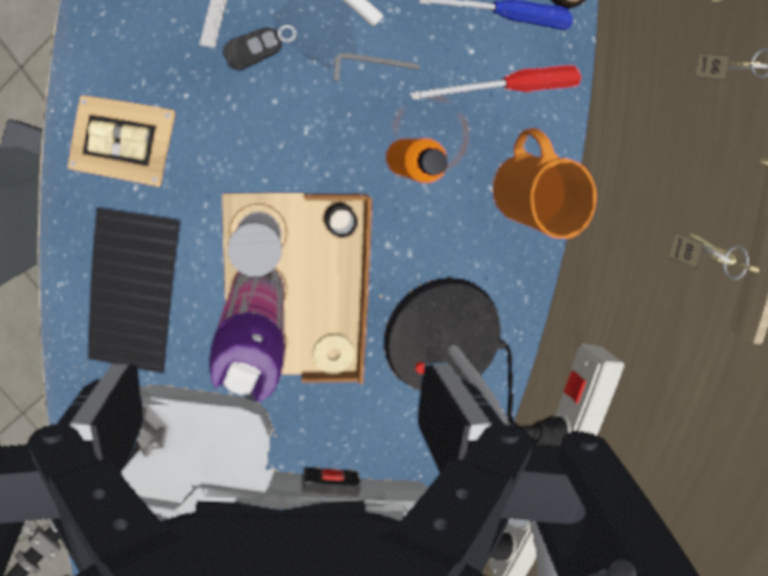

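From the same viewpoint as the first picture, tin (255,249) and can (248,350) match their old places within about 1 mm. The mat is clear and the lock is on the board. The bottle is hidden here, so I check it by depth from the second viewpoint and then hand in.

```bash
python3 - <<'E'
from h import *
goto([607.1,184.4],400,CY,250)
goto(cad(-17.5,-30),400,CY,100); bot.hold(.3)
P=vision.camera_params("wrist"); im,d=vision.grab_frame("wrist")
for t,(p,dd) in (("before",load("w1")),("now",(P,d))):
  C=cloud("wrist",dd,p);Q=(C[...,:2]-CC)@R2(CY)
  for nm,y,lo,hi in [("tin",64,89,100),("cantop",0,213,230),("botcap",-64,113,126)]:
    m=(abs(Q[...,0]+40)<40)&(abs(Q[...,1]-y)<45)&(C[...,2]>lo)&(C[...,2]<hi); s=Q[m]; l,h=np.percentile(s,2,0),np.percentile(s,98,0); print(t,nm,((l+h)/2).round(1),(h-l).round(1),np.median(C[...,2][m]))
st("now")
E
```

```text
before tin [-38.6  64.8] [43.7 44.5] 95.4885555251339
before cantop [-39.6   6.4] [46.4 42.6] 223.00600734626346
before botcap [-39.4 -63. ] [22.1 22.6] 122.2755035278864
now tin [-38.5  64.3] [44.8 45.6] 95.47688397197732
now cantop [-40.    6.1] [46.6 42.5] 223.064461676138
now botcap [-39.6 -62.5] [22.1 22.6] 122.22396112678902
now t 61.5 w 84.7 F [-0.1  0.6  0.9] p [635.1 184.7 400.3]
```

All three are upright and within about 0.5 mm of where they started.

```bash
python3 -c "
from h import *
print(bot.job_done())"
```

```text
the job is handed in; nothing more can be done
None
```

Job handed in at about 62 s: the lock cylinder lies flat on the board's inlay, centred to about 1 mm, all three containers stand upright in the caddy within about 0.5 mm of their measured starting places, and the mat is clear.

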